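# Load the egg steamer gently and wind its timer

### The job

Get the eggs ready for steaming: take each egg from the wooden tray with a gentle grip, since a hard squeeze cracks it, and lay it (do not drop it) in a bay of the egg steamer, one egg to a bay. When all the eggs are in, set the clear lid squarely on the steamer, and then wind the kitchen timer fully to its stop by turning the dial anticlockwise as seen from above, a part turn at a time. Leave the other things on the worktop as they are.

Things in the scene. Friction and masses are not known exactly. Their poses are not given: they have to be found in the camera images.
- egg_1: A brown hen's egg lying on its side, 57 mm long and 43 mm across, 60 g; origin in its middle, its x axis is the long axis. At first it lies on the floor of the wooden tray (middle 26 mm above the worktop). It rolls only a little when pushed. It cracks when the fingers squeeze it with over about 15 N a finger (6 N holds it well), or press on it with over 30 N. Two to four eggs are there in a run.
- egg_2: A brown hen's egg lying on its side, 57 mm long and 43 mm across, 60 g; origin in its middle, its x axis is the long axis. At first it lies on the floor of the wooden tray (middle 26 mm above the worktop). It rolls only a little when pushed. It cracks when the fingers squeeze it with over about 15 N a finger (6 N holds it well), or press on it with over 30 N. Two to four eggs are there in a run.
- egg_3: A brown hen's egg lying on its side, 57 mm long and 43 mm across, 60 g; origin in its middle, its x axis is the long axis. At first it lies on the floor of the wooden tray (middle 26 mm above the worktop). It rolls only a little when pushed. It cracks when the fingers squeeze it with over about 15 N a finger (6 N holds it well), or press on it with over 30 N. Two to four eggs are there in a run.
- egg_4: A brown hen's egg lying on its side, 57 mm long and 43 mm across, 60 g; origin in its middle, its x axis is the long axis. At first it lies on the floor of the wooden tray (middle 26 mm above the worktop). It rolls only a little when pushed. It cracks when the fingers squeeze it with over about 15 N a finger (6 N holds it well), or press on it with over 30 N. Two to four eggs are there in a run.
- egg_tray: Fixed wooden tray, 190 x 190 mm, floor 4 mm thick, its walls 13 mm high in all and 4 mm thick; origin at the centre of its underside. The eggs lie in it at first, about 90 mm apart. The tray and the lid stand one to the left and one to the right of the steamer.
- steamer: Fixed round egg steamer, 180 mm across: white base, steel top. Origin at the centre of its underside, z up. The steel floor on which eggs lie is 35 mm above the worktop, 144 mm across, inside a flat-topped rim (72 to 86 mm from the axis) whose top is 43 mm above the worktop. Two crossed ribs, 4 mm thick and as high as the rim, along the steamer's own x and y axes, part the floor into four bays. An egg at rest in a bay has its middle 56 to 57 mm above the worktop.
- bay_1 (a point): Middle of one quarter of the steamer's floor, at the height of the floor (35 mm above the worktop), 30 mm from each rib on the steamer's +x, +y side. Any egg may go in any bay.
- bay_2 (a point): Middle of one quarter of the steamer's floor, at the height of the floor (35 mm above the worktop), 30 mm from each rib on the steamer's +x, -y side. Any egg may go in any bay.
- bay_3 (a point): Middle of one quarter of the steamer's floor, at the height of the floor (35 mm above the worktop), 30 mm from each rib on the steamer's -x, -y side. Any egg may go in any bay.
- bay_4 (a point): Middle of one quarter of the steamer's floor, at the height of the floor (35 mm above the worktop), 30 mm from each rib on the steamer's -x, +y side. Any egg may go in any bay.
- lid: Loose clear plastic lid of the steamer, 172 mm across, 50 mm high without the knob, open below, skirt 5 mm thick, 150 g; origin at the centre of its lower edge, z up. It stands on the worktop at first. When on, its lower edge rests on the steamer's rim, 43 mm above the worktop, with the two centred; the eggs then have 11 mm of room above them.
- lid_knob (a point): Middle of the lid's black knob, an upright cylinder 24 mm across and 24 mm high on the centre of the lid, 62 mm above the lid's lower edge: grip it from above across the 24 mm.
- timer: Kitchen timer fixed to the worktop: red base 63 mm across and 26 mm high, on it a ridged white dial 44 mm across and 22 mm high (from 26 to 48 mm above the worktop). Origin at the centre of its underside, on the dial's axis.
- timer_dial (a joint): Turn of the timer's dial, rad: 0 when run down, growing as it is turned anticlockwise seen from above, to the stop at 5.76 (fully wound). It starts between 0 and 0.8. A spring resists a little more the further it is wound (0.05 to 0.09 N m in all); its ratchet keeps it where it is let go.
- jar: A glass jar with a lid at the right side, 64 x 68 x 84 mm; leave it alone. Origin at the centre of its underside.
- tin: A tin at the left side, 57 mm across, 72 mm high; leave it alone. Origin at the centre of its underside.
- lime: A lime behind the steamer, 60 mm long; leave it alone.

How it is judged:
By the outcome, as a careful person would: the job done as asked, in the order asked, and still so for the second after the job is handed in, with the robot touching nothing.
Of egg_1, egg_2, egg_3, egg_4 only 2 to 4 are there at a start; the rules pass over those that are not, and their reading is None.
At some moment in a run one of egg_1, egg_2, egg_3, egg_4 may be knocked a few centimetres aside while the robot is not near it.
It also fails if it takes over 210 s, if anything falls off the work surface, if the arm or the gripper's body presses on something with over 40 N, if the wrist force passes 120 N, or if a joint passes its speed limit or range.

### The arm

A 6-joint arm with a two-finger parallel gripper is mounted at the origin on a cart in front of the work surface, level with it; the furniture and walls round the work are solid. World frame = base frame: x ahead of the robot, y to its left, z up, the work surface at z = 0. Lengths are in m, angles in rad, forces in N, time in s.
With the tool pointing down it reaches from about 0.375 to 0.9 m from the base axis. Payload 3.1 kg.
Tool frame: the origin (TCP) lies where the fingers leave the gripper's body, on its centre line; the fingertips stand 70 mm ahead of it and the grasp point (between the pads) lies 51 mm ahead of it; z points along the fingers, y is the line along which they close (so a half turn about z gives the same grasp; the last joint's range is limited). The gripper opens to 87 mm and grips with 3 to 60 N. Pads are 19 mm wide; open, the fingers measure 117 mm over their backs; the gripper's body (75 mm by 190 mm) begins 51 mm behind the grasp point.
Start: joints at [-1.349, 0.527, 1.433, -0, 1.181, -0.178], TCP at [0.244, -0.575, 0.292] pointing down, gripper open.
Joint ranges: [-3.08, 3.08], [-0.75, 2.2], [0.22, 2.44], [-1.43, 4.57], [0, 2.65], [-2.85, 2.85]. Speed limits (rad/s): [2.79, 2.79, 3.14, 3.14, 3.14, 3.14].

### API

Orientations are given as a unit quaternion [x, y, z, w].
In Python, from rig import robot gives the robot as it stands.
- The arm moves only by the tool send_rows, never from a script. Its argument "deltas" is text: rows parted by semicolons, each of 7 numbers parted by spaces: the shift along the tool's x, y, z in mm, then the turn, a rotation vector about the tool's x, y, z in degrees, then the opening, from 0 (shut) to 1 (fully open). A call has 1 to 10 rows; each row shifts and turns the commanded pose from where the row before left it, along the tool's axes as they then stand; what a row does not reach is not made up. A row lasts 1/8 s, in which the tool goes at most 62.5 mm and 10.7 degrees, less where a joint would pass 70% of its speed; a pose out of reach is approached as far as the arm can. A call is refused whole if a number of a shift passes 62.5 or a number of a turn 10.7, either way. A call with a gripper value outside its range is refused whole. The fingers move at their own pace and stop on an object; "newtons" is the grip in N (left out, the last holds). Time passes only in rows, so rows that do not move let the fingers close. It gives the time, the measured TCP pose, the force, the opening and the grip force at its end, in the units of the state.
- robot.get_obs(): the state, without advancing time (a new reading comes with each control period).
- robot.camera(name): name is "scene" or "top" or "wrist"; returns a dict with "image" (400x640x3 uint8, red, green, blue), "depth" (400x640 float32, m along the optical axis (not along the pixel's ray), 0 where there is no reading), "fovy" (degrees; the focal length in pixels is half the picture's height over the tangent of half this angle, whatever the lens; pixels are square), "cx", "cy" (the principal point, pixels), "rvec" (rotation vector, rad) and "tvec" (3), from world to camera coordinates, as OpenCV has them. Camera axes: x right, y down, z forward; pixel columns grow to the right and rows downward; lengths in m; the calibration is good to about 2 mm. A picture is of the moment at which its call begins.
- robot.hand_in(): hands the job in; it is judged then, once.
Trained networks look in the newest picture that a camera, given by its name, has taken for a name from the list of things; names that differ only in an ending like _2 or _b are one class to them, and where a whole thing is asked for, a point or a joint stands for the part that bears it (a point fixed in the world has none). Each returns a list of dicts, best first, with "p" (0 to 1); they miss things now and then, are a little off and sometimes report something else, mostly with a low value. They report only what shows in the picture. A call takes as long as a camera call.
- robot.find_in(camera, thing): "box" ([left, top, right, bottom] in pixels, round what is visible of it).
- robot.cut_out(camera, thing): "region" (400x640 bool, what is visible of it) and "box" ([left, top, right, bottom] in pixels, round what is visible of it).
The state is a dict: "time": time; "q": joint angles; "joint_velocities": joint speeds; "joint_torque": joint torques, N m; "position": TCP position; "tool_rot": TCP orientation; "ft_force": force on the tool from outside, world axes, zero at the start; "moment": the same for the moment, N m; "grip_width": finger opening in m; "grip_force": force on a finger pad.
Only numpy, scipy, OpenCV 4.12 (cv2) and the standard library are available. Lean on these libraries where they do the work, as an engineer would, in place of code of your own. Each camera call takes 0.05 s, during which the arm holds its last target. There are 200 camera calls.

## Working session

There is one attempt and no reset: what is moved stays moved. The work goes in short steps, Python scripts to look and compute and a tool call to move; the robot and the scene stay as the last step left them, time stands still between calls to the robot, and variables do not carry over. Pictures are saved under pics/ and viewed, at most 17 in all, crops included, and the job is handed in when it is done.

Besides the shell and the picture viewer there is one more tool, called after ">>>" as name(argument=value, ...) on one line, values as JSON. send_rows: Moves the arm, as the interface text tells. Its arguments: {"type":"object","properties":{"deltas":{"type":"string"},"newtons":{"type":"number"}},"required":["deltas"]}

```bash
mkdir -p pics; ls; cat > h.py <<'E'
import numpy as np, cv2
from rig import robot
from scipy.spatial.transform import Rotation as R
def cam(n):
    c=robot.camera(n); c['f']=200/np.tan(np.radians(c['fovy'])/2); c['Rm']=cv2.Rodrigues(np.array(c['rvec'],float))[0]; c['t']=np.array(c['tvec'],float).ravel(); return c
def cloud(c):
    v,u=np.mgrid[0:400,0:640]; d=c['depth']
    p=np.stack([(u-c['cx'])/c['f']*d,(v-c['cy'])/c['f']*d,d],-1)
    w=(p-c['t'])@c['Rm']; w[d<=0]=np.nan; return w
def save(c,n,box=None,s=1):
    im=c['image'][...,::-1]
    if box: im=im[box[1]:box[3],box[0]:box[2]]
    cv2.imwrite('pics/'+n+'.png',cv2.resize(im,None,fx=s,fy=s))
E
python3 - <<'E'
from h import *
for n in ['top','scene']:
    c=cam(n); save(c,n+'0'); w=cloud(c)
    print(n,c['fovy'],-c['Rm'].T@c['t'])
    for th in ['egg_1','egg_tray','steamer','lid','lid_knob','timer','timer_dial','jar','tin','lime']:
        for r in robot.cut_out(n,th):
            if r['p']<.3: continue
            q=w[r['region']]; q=q[~np.isnan(q[:,0])]
            print(th,round(r['p'],2),[int(x) for x in r['box']],np.round(np.median(q,0),3) if len(q) else None, np.round(np.percentile(q,[2,98],axis=0),3).tolist() if len(q) else '')
o=robot.get_obs(); print(o['time'],o['position'],o['tool_rot'])
E
```

```text
pics
top 50.04562060475463 [0.32151916 0.03066068 1.42582949]
egg_1 0.75 [421, 216, 435, 230] [ 0.483 -0.336  0.04 ] [[0.466, -0.363, 0.026], [0.503, -0.315, 0.051]]
egg_1 0.75 [419, 243, 437, 260] [ 0.389 -0.341  0.04 ] [[0.368, -0.365, 0.028], [0.411, -0.324, 0.05]]
egg_1 0.71 [394, 243, 413, 256] [ 0.39 -0.25  0.04] [[0.367, -0.272, 0.006], [0.413, -0.229, 0.05]]
egg_tray 0.65 [382, 207, 444, 268] [ 0.44  -0.293  0.005] [[0.344, -0.388, -0.003], [0.529, -0.203, 0.027]]
steamer 0.96 [287, 190, 342, 245] [0.508 0.032 0.037] [[0.428, -0.047, 0.029], [0.587, 0.111, 0.048]]
lid 0.63 [212, 210, 262, 264] [0.455 0.277 0.051] [[0.38, 0.203, 0.035], [0.531, 0.356, 0.067]]
lid_knob 0.94 [211, 207, 262, 264] [0.455 0.277 0.05 ] [[0.38, 0.202, 0.009], [0.534, 0.357, 0.065]]
lid_knob 0.56 [396, 167, 418, 190] [ 0.633 -0.283  0.032] [[0.609, -0.314, 0.015], [0.665, -0.259, 0.053]]
timer 0.49 [400, 168, 419, 189] [ 0.632 -0.284  0.03 ] [[0.609, -0.316, 0.003], [0.667, -0.259, 0.053]]
jar 0.58 [458, 197, 488, 225] [ 0.514 -0.472  0.081] [[0.486, -0.512, -0.001], [0.555, -0.45, 0.089]]
tin 0.88 [1
[... 351 characters left out ...]
egg_tray 0.94 [376, 210, 422, 238] [ 0.413 -0.224  0.006] [[0.338, -0.26, 0.001], [0.522, -0.2, 0.015]]
steamer 0.72 [295, 205, 351, 240] [0.485 0.04  0.037] [[0.418, -0.043, 0.013], [0.581, 0.115, 0.047]]
lid 0.87 [226, 231, 286, 275] [0.418 0.294 0.049] [[0.369, 0.212, 0.004], [0.521, 0.363, 0.067]]
lid 0.5 [295, 209, 350, 241] [0.486 0.04  0.037] [[0.418, -0.045, 0.013], [0.58, 0.115, 0.047]]
lid_knob 0.78 [227, 230, 288, 274] [0.418 0.294 0.049] [[0.37, 0.211, 0.005], [0.523, 0.363, 0.068]]
tin 0.83 [162, 236, 186, 267] [0.515 0.494 0.053] [[0.504, 0.465, 0.004], [0.561, 0.517, 0.074]]
1.1 [ 0.24387956 -0.57544107  0.29224285] [9.79988032e-01 1.99056417e-01 1.55198026e-06 1.45366132e-05]
```

```bash
python3 - <<'E'
import cv2
a=cv2.imread('pics/top0.png')[140:280,150:500]
cv2.imwrite('pics/top0c.png',cv2.resize(a,None,fx=2.28,fy=2.28,interpolation=2))
E
```

```text
(no output)
```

View pics/top0c.png

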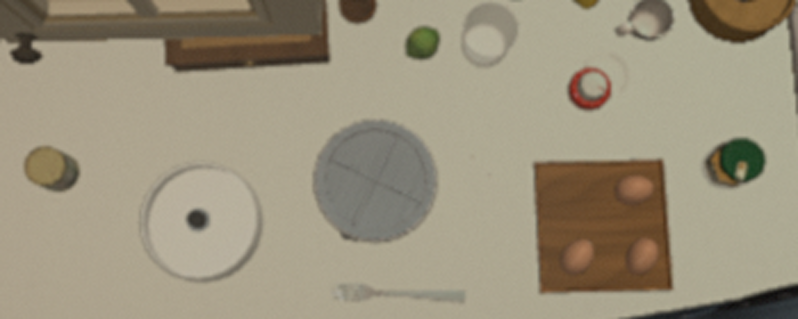

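The top view shows three eggs in the tray on the right, the steamer in the middle with its ribs turned about 25°, the lid on the left and the timer behind the tray. I'll square the tool to the world axes and go over the tray.

>>> send_rows(deltas="0 0 0 0 0 7.7 0.75;0 0 0 0 0 7.7 0.75;0 0 0 0 0 7.6 0.75;26 -47.5 0 0 0 0 0.75;26 -47.5 0 0 0 0 0.75;26 -47.5 0 0 0 0 0.75;26 -47.5 0 0 0 0 0.75;26 -47.5 0 0 0 0 0.75;26 -47.5 0 0 0 0 0.75;0 0 0 0 0 0 0.75")

```text
time: 2.35
position: [0.4009, -0.287, 0.2923]
tool_rot: [1.0, 0.002, -0.0, -0.001]
ft_force: [0.2, -1.1, -0.6]
grip_width: 0.0654
grip_force: 0.0
```

```bash
cat >> h.py <<'E'
def eggs(c,w,zmin=.024,cn='wrist'):
    out=[]
    for r in robot.cut_out(cn,'egg_1'):
        if r['p']<.3: continue
        q=w[r['region']]; q=q[~np.isnan(q[:,0])]; q=q[q[:,2]>zmin]
        if len(q)<20: continue
        P=q[:,:2].astype(np.float32)
        (cx,cy),(a,b),ang=cv2.minAreaRect(P)
        if a<b: ang+=90; a,b=b,a
        print('egg p%.2f'%r['p'],[int(x) for x in r['box']],'c %.4f %.4f'%(cx,cy),'L %.3f %.3f'%(a,b),'long-axis yaw %.0f'%((ang+90)%180-90),'ztop %.3f'%np.percentile(q[:,2],99), 'med',np.round(np.median(q,0),3))
def st():
    o=robot.get_obs(); yaw=np.degrees(np.arctan2(*R.from_quat(o['tool_rot']).as_matrix()[[1,0],[0,0]]))
    print('t %.1f'%o['time'],'pos',np.round(o['position'],4),'yaw %.1f'%yaw,'q',np.round(o['q'],2),'w %.4f gf %.1f'%(o['grip_width'],o['grip_force']),'F',np.round(o['ft_force'],1))
E
python3 - <<'E'
from h import *
st(); c=cam('wrist'); w=cloud(c); save(c,'w1'); print(-c['Rm'].T@c['t'],c['Rm'][2]); eggs(c,w)
for th in ['egg_tray','timer','steamer']:
    for r in robot.find_in('wrist',th): print(th,r['p'],np.round(r['box']))
E
```

```text
t 2.4 pos [ 0.4009 -0.287   0.2923] yaw 0.3 q [-0.85  0.35  1.76  0.    1.04  0.72] w 0.0654 gf 0.0 F [ 0.2 -1.1 -0.6]
[ 0.47538276 -0.28741574  0.38420834] [-2.69743393e-01 -1.65228378e-04 -9.62932227e-01]
egg p0.88 [344, 170, 384, 214] c 0.3876 -0.3465 L 0.055 0.040 long-axis yaw -22 ztop 0.047 med [ 0.392 -0.345  0.04 ]
egg p0.83 [341, 95, 388, 135] c 0.4827 -0.3434 L 0.054 0.041 long-axis yaw -89 ztop 0.047 med [ 0.483 -0.341  0.041]
egg p0.60 [274, 169, 307, 207] c 0.3907 -0.2557 L 0.054 0.039 long-axis yaw -46 ztop 0.047 med [ 0.393 -0.257  0.041]
egg_tray 0.97 [246.  71. 406. 225.]
steamer 0.95 [  0.   1. 132. 171.]
```

View pics/w1.png

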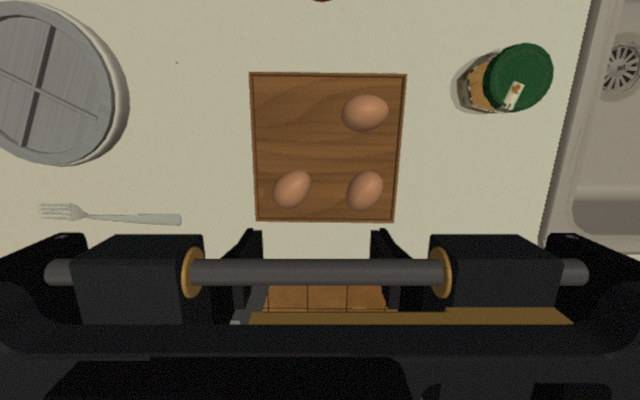

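Three eggs, at pixels (365,190), (365,113) and (292,188). They agree with the network's fits. I'll take the one at (0.39, -0.256), long axis at -46°.

>>> send_rows(deltas="-10.5 -31.5 0 0 0 0 0.75;0 0 30 0 0 9.3 0.75;0 0 30 0 0 9.3 0.75;0 0 30 0 0 9.3 0.75;0 0 30 0 0 9.3 0.75;0 0 30 0 0 9.3 0.75;0 0 18 0 0 0 0.75;0 0 18 0 0 0 0.75;0 0 18 0 0 0 0.75;0 0 0 0 0 0 0.75", newtons=6)

```text
time: 3.85
position: [0.3888, -0.26, 0.0871]
tool_rot: [0.918, -0.396, -0.001, -0.0]
ft_force: [0.5, 0.4, -0.4]
grip_width: 0.0652
grip_force: 0.0
```

>>> send_rows(deltas="0 0 0 0 0 0 0.3;0 0 0 0 0 0 0.3;0 0 0 0 0 0 0.3;0 0 0 0 0 0 0.3;0 0 0 0 0 0 0.3", newtons=6)

```text
time: 4.47
position: [0.3898, -0.2593, 0.0887]
tool_rot: [0.919, -0.395, 0.001, 0.0]
ft_force: [-0.1, 0.7, 4.8]
grip_width: 0.0435
grip_force: 6.0
```

>>> send_rows(deltas="0 0 -25 0 0 0 0.3;0 0 -25 0 0 -9.3 0.3;0 0 -25 0 0 -9.3 0.3;0 0 -25 0 0 -9.3 0.3;0 0 -25 0 0 -9.3 0.3;10 -58 -10 0 0 -9.4 0.3;10 -58 0 0 0 0 0.3;10 -58 0 0 0 0 0.3;10 -58 0 0 0 0 0.3;10 -58 0 0 0 0 0.3")

```text
time: 5.72
position: [0.4484, 0.0306, 0.2232]
tool_rot: [1.0, 0.0, -0.0, -0.0]
ft_force: [0.2, 0.3, -0.8]
grip_width: 0.0434
grip_force: 6.0
```

```bash
python3 - <<'E'
from h import *
st(); c=cam('wrist'); w=cloud(c); save(c,'w2')
for r in robot.cut_out('wrist','steamer'):
    if r['p']<.3: continue
    q=w[r['region']]; q=q[~np.isnan(q[:,0])]
    top=q[(q[:,2]>.039)&(q[:,2]<.047)]
    print(r['p'],r['box'],len(top))
    (cx,cy),rad=cv2.minEnclosingCircle(top[:,:2].astype(np.float32)); print('circ',cx,cy,rad)
    # robust: fit outer circle
    h=cv2.convexHull(top[:,:2].astype(np.float32))[:,0]
    A=np.c_[2*h,np.ones(len(h))]; s=np.linalg.lstsq(A,(h**2).sum(1),rcond=None)[0]; print('hull fit',s[:2],np.sqrt(s[2]+s[0]**2+s[1]**2))
    d=np.hypot(*(top[:,:2]-s[:2]).T); ins=top[(d<62)&(d>15e-3)&(d<.062)]
    a=np.arctan2(*(ins[:,:2]-s[:2]).T[::-1]); print('n rib',len(ins),'rib yaw',np.degrees(np.angle(np.exp(4j*a).mean()))/4,abs(np.exp(4j*a).mean()))
E
```

```text
t 5.7 pos [0.4484 0.0306 0.2232] yaw 0.0 q [-0.18  0.41  1.93  0.    0.8   1.39] w 0.0434 gf 6.0 F [ 0.2  0.3 -0.8]
0.56 [224.7, 34.0, 409.6, 222.2] 9246
circ 0.5074025988578796 0.028724461793899536 0.08566753566265106
hull fit [0.50751548 0.02870697] 0.08514028543589708
n rib 912 rib yaw -27.369867458915067 0.9883329255616438
```

View pics/w2.png

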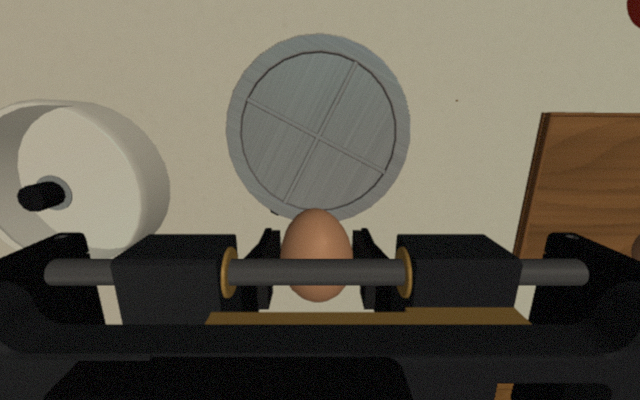

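The steamer's centre is at pixel (317,133) with its ribs at -27°, and the egg is held straight between the pads. I'll lay it in the bay on the 107.6° diagonal.

>>> send_rows(deltas="23 -19.3 0 0 0 0 0.3;23.3 -19.2 0 0 0 -8.8 0.3;0 0 25 0 0 -8.8 0.3;0 0 25 0 0 0 0.3;0 0 25 0 0 0 0.3;0 0 15 0 0 0 0.3;0 0 7 0 0 0 0.3;0 0 0 0 0 0 0.3")

```text
time: 6.82
position: [0.4949, 0.067, 0.1261]
tool_rot: [0.988, 0.153, -0.0, -0.0]
ft_force: [0.2, -0.3, 0.1]
grip_width: 0.0436
grip_force: 6.0
```

>>> send_rows(deltas="0 0 2 0 0 0 0.3;0 0 2 0 0 0 0.3;0 0 0 0 0 0 0.3")

```text
time: 7.2
position: [0.4949, 0.0672, 0.1225]
tool_rot: [0.988, 0.154, 0.0, 0.0]
ft_force: [-0.9, 0.0, -0.3]
grip_width: 0.0435
grip_force: 6.0
```

>>> send_rows(deltas="0 -1.5 1 0 0 0 0.3;0 0 1 0 0 0 0.3;0 0 0 0 0 0 0.3")

```text
time: 7.58
position: [0.4943, 0.0686, 0.1202]
tool_rot: [0.988, 0.154, -0.0, -0.0]
ft_force: [0.3, -0.2, -0.6]
grip_width: 0.0436
grip_force: 6.0
```

>>> send_rows(deltas="0 0 1 0 0 0 0.3;0 0 0 0 0 0 0.3;0 0 0 0 0 0 0.3")

```text
time: 7.95
position: [0.4946, 0.0687, 0.1196]
tool_rot: [0.988, 0.153, 0.0, 0.0]
ft_force: [-0.3, 1.7, 5.7]
grip_width: 0.0432
grip_force: 6.0
```

>>> send_rows(deltas="0 0 0 0 0 0 0.7;0 0 0 0 0 0 0.7;0 0 0 0 0 0 0.7;0 0 -20 0 0 0 0.7;0 0 -50 0 0 0 0.7;0 0 -50 0 0 8.8 0.75;0 0 -40 0 0 8.8 0.75")

```text
time: 8.82
position: [0.4944, 0.0686, 0.2811]
tool_rot: [1.0, -0.002, 0.001, 0.0]
ft_force: [1.0, 0.5, -0.8]
grip_width: 0.065
grip_force: 0.0
```

>>> send_rows(deltas="-15.8 59.5 0 0 0 0 0.75;-15.8 59.5 0 0 0 0 0.75;-15.8 59.5 0 0 0 0 0.75;-15.8 59.5 0 0 0 0 0.75;-15.8 59.5 0 0 0 0 0.75;-15.8 59.5 0 0 0 0 0.75;0 0 0 0 0 0 0.75")

```text
time: 9.7
position: [0.3993, -0.2932, 0.2793]
tool_rot: [1.0, -0.003, 0.001, 0.001]
ft_force: [-0.3, 0.8, 0.4]
grip_width: 0.0652
grip_force: 0.0
```

```bash
python3 - <<'E'
from h import *
st(); c=cam('wrist'); w=cloud(c); save(c,'w3'); eggs(c,w)
c=cam('top'); w=cloud(c); eggs(c,w,.03,'top')
E
```

```text
t 9.7 pos [ 0.3993 -0.2932  0.2793] yaw -0.3 q [-0.86  0.37  1.77 -0.    1.    0.72] w 0.0652 gf 0.0 F [-0.3  0.8  0.4]
egg p0.94 [337, 95, 382, 132] c 0.4827 -0.3437 L 0.054 0.041 long-axis yaw 90 ztop 0.047 med [ 0.483 -0.341  0.041]
egg p0.84 [342, 172, 378, 213] c 0.3886 -0.3471 L 0.054 0.040 long-axis yaw -25 ztop 0.047 med [ 0.392 -0.346  0.041]
egg p0.55 [296, 215, 311, 228] c 0.4926 0.0685 L 0.048 0.042 long-axis yaw -2 ztop 0.082 med [0.49  0.069 0.071]
egg p0.46 [419, 216, 431, 225] c 0.4748 -0.2978 L 0.133 0.028 long-axis yaw -69 ztop 0.051 med [ 0.488 -0.334  0.041]
```

>>> send_rows(deltas="-10 53 0 0 0 0 0.75;0 0 30 0 0 8 0.75;0 0 30 0 0 8 0.75;0 0 30 0 0 8 0.75;0 0 30 0 0 0 0.75;0 0 30 0 0 0 0.75;0 0 21 0 0 0 0.75;0 0 20 0 0 0 0.75;0 0 0 0 0 0 0.75", newtons=6)

```text
time: 11.02
position: [0.3902, -0.3392, 0.0872]
tool_rot: [0.979, -0.206, -0.001, -0.001]
ft_force: [-0.3, 0.6, 0.9]
grip_width: 0.0652
grip_force: 0.0
```

>>> send_rows(deltas="0 0 0 0 0 0 0.3;0 0 0 0 0 0 0.3;0 0 0 0 0 0 0.3;0 0 0 0 0 0 0.3;0 0 0 0 0 0 0.3", newtons=6)

```text
time: 11.65
position: [0.3903, -0.3417, 0.0889]
tool_rot: [0.978, -0.208, 0.001, 0.0]
ft_force: [0.7, 1.6, 6.5]
grip_width: 0.0445
grip_force: 6.0
```

>>> send_rows(deltas="0 0 -20 0 0 0 0.3;0 0 -30 0 0 -8 0.3;0 0 -30 0 0 -8 0.3;0 0 -30 0 0 -8 0.3;21.7 -55 0 0 0 0 0.3;21.7 -55 0 0 0 0 0.3;21.7 -55 0 0 0 0 0.3;21.7 -55 0 0 0 0 0.3;21.7 -55 0 0 0 0 0.3;21.5 -55 0 0 0 0 0.3")

```text
time: 12.9
position: [0.52, -0.0097, 0.198]
tool_rot: [1.0, 0.0, -0.0, 0.0]
ft_force: [0.4, 0.2, -0.4]
grip_width: 0.0445
grip_force: 6.0
```

>>> send_rows(deltas="0 0 0 0 0 -8.8 0.3;0 0 20 0 0 -8.8 0.3;0 0 20 0 0 0 0.3;0 0 20 0 0 0 0.3;0 0 10 0 0 0 0.3;0 0 0 0 0 0 0.3")

```text
time: 13.65
position: [0.5192, -0.0114, 0.1276]
tool_rot: [0.988, 0.153, -0.001, -0.0]
ft_force: [-0.7, 0.3, -1.4]
grip_width: 0.0443
grip_force: 6.0
```

```bash
python3 -c "
from h import *
st(); c=cam('wrist'); save(c,'w4')"
```

```text
t 13.7 pos [ 0.5192 -0.0114  0.1276] yaw 17.7 q [-0.24  0.65  1.83 -0.    0.67  1.03] w 0.0443 gf 6.0 F [-0.7  0.3 -1.4]
```

View pics/w4.png

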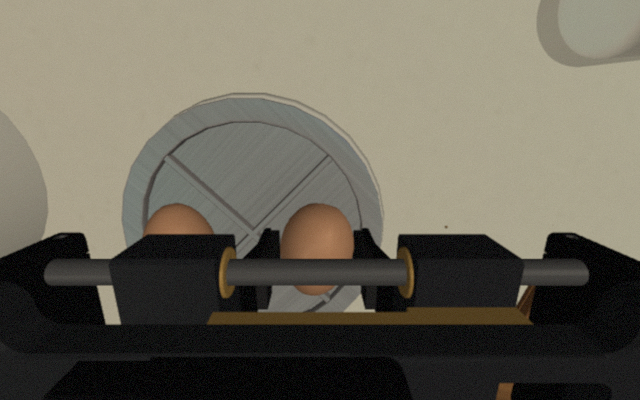

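The second egg, at (318,247), is over the right-hand bay, and the first, at (178,235), lies in its bay. Lowering.

>>> send_rows(deltas="0 0 2.5 0 0 0 0.3;0 0 2.5 0 0 0 0.3;0 0 1.5 0 0 0 0.3;0 0 0 0 0 0 0.3")

```text
time: 14.2
position: [0.5196, -0.0113, 0.1218]
tool_rot: [0.988, 0.154, -0.0, -0.0]
ft_force: [-0.4, 0.8, -0.9]
grip_width: 0.0443
grip_force: 6.0
```

>>> send_rows(deltas="0 0 1 0 0 0 0.3;0 0 0 0 0 0 0.3;0 0 0 0 0 0 0.3")

```text
time: 14.58
position: [0.5197, -0.0114, 0.1207]
tool_rot: [0.988, 0.154, -0.0, 0.0]
ft_force: [-0.0, -0.2, -0.2]
grip_width: 0.0441
grip_force: 6.0
```

>>> send_rows(deltas="0 0 1 0 0 0 0.3;0 0 0 0 0 0 0.3;0 0 0 0 0 0 0.3")

```text
time: 14.95
position: [0.5198, -0.0114, 0.12]
tool_rot: [0.988, 0.154, 0.0, 0.0]
ft_force: [-0.8, 0.6, 2.7]
grip_width: 0.044
grip_force: 6.0
```

>>> send_rows(deltas="0 0 0.7 0 0 0 0.3;0 0 0 0 0 0 0.3;0 0 0 0 0 0 0.3")

```text
time: 15.32
position: [0.52, -0.0115, 0.1196]
tool_rot: [0.988, 0.154, 0.001, 0.0]
ft_force: [-1.2, -0.3, 7.1]
grip_width: 0.0439
grip_force: 6.0
```

>>> send_rows(deltas="0 0 0 0 0 0 0.7;0 0 0 0 0 0 0.7;0 0 0 0 0 0 0.7;0 0 -20 0 0 0 0.7;0 0 -50 0 0 0 0.7;0 0 -50 0 0 8.8 0.75;0 0 -40 0 0 8.8 0.75")

```text
time: 16.2
position: [0.5198, -0.0114, 0.2809]
tool_rot: [1.0, -0.002, 0.001, 0.0]
ft_force: [0.7, -0.5, -0.2]
grip_width: 0.0648
grip_force: 0.0
```

>>> send_rows(deltas="-24 58 0 0 0 0 0.75;-24 58 0 0 0 0 0.75;-24 58 0 0 0 0 0.75;-24 58 0 0 0 0 0.75;-24 58 0 0 0 0 0.75;0 0 0 0 0 0 0.75")

```text
time: 16.95
position: [0.3992, -0.3046, 0.279]
tool_rot: [1.0, -0.003, 0.0, 0.001]
ft_force: [0.9, 0.4, 0.3]
grip_width: 0.0651
grip_force: 0.0
```

```bash
python3 - <<'E'
from h import *
st(); c=cam('wrist'); w=cloud(c); save(c,'w5'); eggs(c,w)
c=cam('top'); w=cloud(c); eggs(c,w,.03,'top')
E
```

```text
t 16.9 pos [ 0.3992 -0.3046  0.279 ] yaw -0.3 q [-0.87  0.38  1.75 -0.    1.01  0.7 ] w 0.0651 gf 0.0 F [0.9 0.4 0.3]
egg p0.83 [1, 43, 62, 100] c 0.5269 -0.0171 L 0.064 0.050 long-axis yaw 67 ztop 0.078 med [ 0.522 -0.035  0.069]
egg p0.79 [2, 78, 8, 111] c 0.5017 0.0155 L 0.032 0.016 long-axis yaw 14 ztop 0.065 med [0.5   0.011 0.059]
egg p0.59 [324, 93, 373, 132] c 0.4826 -0.3437 L 0.054 0.041 long-axis yaw -90 ztop 0.047 med [ 0.482 -0.341  0.041]
egg p0.67 [419, 215, 435, 229] c 0.4721 -0.3029 L 0.130 0.035 long-axis yaw -66 ztop 0.379 med [ 0.485 -0.333  0.042]
egg p0.51 [305, 206, 324, 225] c 0.5091 0.0347 L 0.052 0.046 long-axis yaw -2 ztop 0.089 med [0.506 0.035 0.079]
egg p0.46 [322, 205, 336, 221] c 0.5243 -0.0212 L 0.052 0.040 long-axis yaw -2 ztop 0.083 med [ 0.523 -0.02   0.071]
```

The top view suggests an egg in the steamer has shifted onto the ribs, so I'll look from above it.

>>> send_rows(deltas="7 -56 0 0 0 0 0.75;7 -56 0 0 0 0 0.75;7 -56 0 0 0 0 0.75;7 -56 0 0 0 0 0.75;7 -56 0 0 0 0 0.75;7 -56 0 0 0 0 0.75;0 0 0 0 0 0 0.75")

```text
time: 18.02
position: [0.4409, 0.041, 0.2791]
tool_rot: [1.0, 0.006, -0.0, -0.0]
ft_force: [0.2, -0.8, -0.6]
grip_width: 0.0651
grip_force: 0.0
```

```bash
python3 - <<'E'
from h import *
st(); c=cam('wrist'); w=cloud(c); save(c,'w6'); eggs(c,w,.045)
E
```

```text
t 18.0 pos [0.4409 0.041  0.2791] yaw 0.7 q [-0.16  0.3   1.89  0.    0.95  1.4 ] w 0.0651 gf 0.0 F [ 0.2 -0.8 -0.6]
egg p0.63 [305, 99, 345, 155] c 0.5075 0.0304 L 0.055 0.042 long-axis yaw 0 ztop 0.086 med [0.508 0.032 0.08 ]
egg p0.58 [356, 84, 399, 140] c 0.5221 -0.0228 L 0.055 0.041 long-axis yaw 5 ztop 0.078 med [ 0.523 -0.021  0.072]
```

View pics/w6.png

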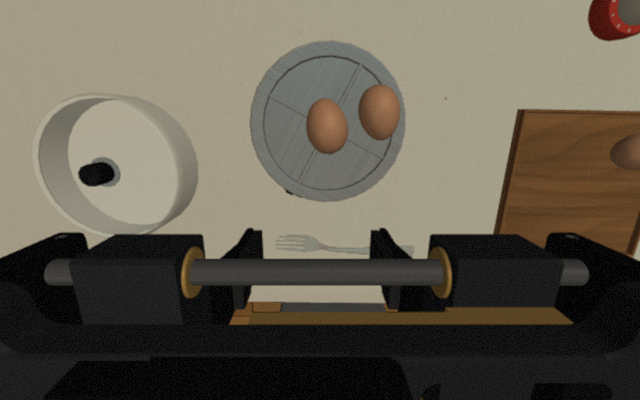

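Egg 1, at (327,126), was knocked onto the crossed ribs. Egg 2, at (379,112), is still in its bay but nearer the rim. There's only about 12 mm between them, so I'll regrip egg 1 end to end, with the fingers along world x, and put it back in its bay.

>>> send_rows(deltas="33 5 0 0 0 0 0.95;33.5 5.5 0 0 0 -9.9 0.95;0 0 10 0 0 -9.9 0.95;0 0 15 0 0 -9.9 0.95;0 0 15 0 0 -9.9 0.95;0 0 15 0 0 -9.9 0.95;0 0 15 0 0 -9.9 0.95;0 0 15 0 0 -9.9 0.95;0 0 10 0 0 -9.9 0.95;0 0 0 0 0 -9.9 0.95")

```text
time: 19.38
position: [0.508, 0.0238, 0.1831]
tool_rot: [0.711, 0.703, -0.001, -0.001]
ft_force: [0.4, -0.8, 0.2]
grip_width: 0.0824
grip_force: 0.0
```

```bash
python3 - <<'E'
from h import *
st(); c=cam('wrist'); w=cloud(c); save(c,'w7'); eggs(c,w,.045)
E
```

```text
t 19.4 pos [0.508  0.0238 0.1831] yaw 89.4 q [-0.17  0.54  1.82 -0.    0.78 -0.16] w 0.0824 gf 0.0 F [ 0.4 -0.8  0.2]
egg p0.84 [308, 242, 361, 297] c 0.5211 -0.0206 L 0.042 0.041 long-axis yaw -18 ztop 0.077 med [ 0.523 -0.008  0.066]
egg p0.64 [280, 182, 348, 237] c 0.5081 0.0326 L 0.053 0.041 long-axis yaw 26 ztop 0.086 med [0.507 0.036 0.08 ]
```

View pics/w7.png

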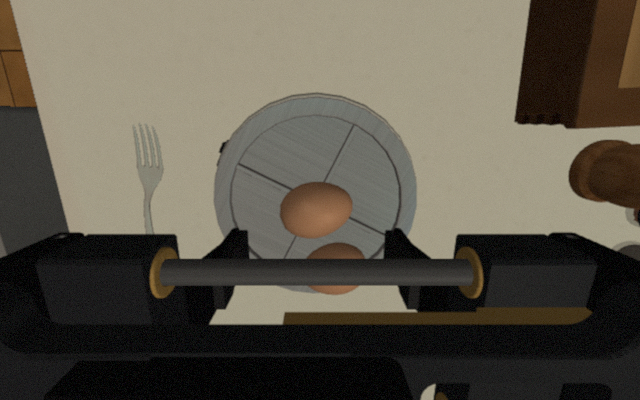

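The egg at (316,209) is 8 mm ahead of the jaw line and turned about 12°. I'll correct for both, go down and grip gently.

>>> send_rows(deltas="8.5 0 0 0 0 0 0.95;0 0 0 0 0 -6 0.95;0 0 10 0 0 -6 0.95;0 0 15 0 0 0 0.95;0 0 15 0 0 0 0.95;0 0 10 0 0 0 0.95;0 0 8 0 0 0 0.95;0 0 0 0 0 0 0.95", newtons=6)

```text
time: 20.48
position: [0.5085, 0.0339, 0.1253]
tool_rot: [0.635, 0.772, -0.0, -0.001]
ft_force: [0.8, 0.7, 0.2]
grip_width: 0.0829
grip_force: 0.0
```

>>> send_rows(deltas="0 0 0 0 0 0 0.3;0 0 0 0 0 0 0.3;0 0 0 0 0 0 0.3;0 0 0 0 0 0 0.3;0 0 0 0 0 0 0.3;0 0 0 0 0 0 0.3", newtons=6)

```text
time: 21.22
position: [0.5088, 0.0339, 0.1263]
tool_rot: [0.635, 0.773, 0.0, 0.0]
ft_force: [-0.8, 1.0, 2.3]
grip_width: 0.0565
grip_force: 6.0
```

```bash
python3 - <<'E'
from h import *
st(); c=cam('wrist'); w=cloud(c); save(c,'w8'); eggs(c,w,.045)
E
```

```text
t 21.2 pos [0.5088 0.0339 0.1263] yaw 101.2 q [-0.15  0.65  1.85 -0.    0.64 -0.35] w 0.0565 gf 6.0 F [-0.8  1.   2.3]
egg p0.95 [284, 291, 351, 314] c 0.5131 0.0224 L 0.071 0.045 long-axis yaw -78 ztop 0.151 med [ 0.519 -0.005  0.058]
egg p0.81 [268, 217, 363, 293] c 0.5095 0.0359 L 0.051 0.043 long-axis yaw 51 ztop 0.084 med [0.507 0.043 0.076]
```

View pics/w8.png

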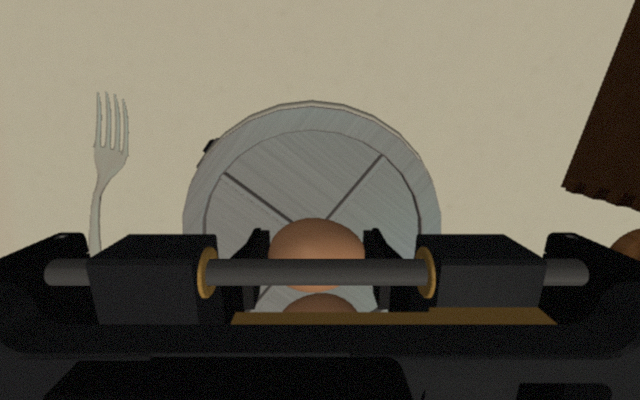

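It's held end to end, 56.5 mm wide, at (316,255). I'll lift it, move it 38 mm out into the 107.6° bay and lower it.

>>> send_rows(deltas="0 0 -15 0 0 0 0.3;0 0 -15 0 0 -6.4 0.3;13 -1 0 0 0 0 0.3;13 -1 0 0 0 0 0.3;12 -1 0 0 0 0 0.3;0 0 15 0 0 0 0.3;0 0 10 0 0 0 0.3;0 0 6 0 0 0 0.3;0 0 0 0 0 0 0.3;0 0 0 0 0 0 0.3")

```text
time: 22.58
position: [0.4947, 0.0689, 0.125]
tool_rot: [0.591, 0.807, 0.0, 0.0]
ft_force: [-0.4, -0.1, -0.2]
grip_width: 0.0567
grip_force: 6.0
```

>>> send_rows(deltas="0 0 1.5 0 0 0 0.3;0 0 1.5 0 0 0 0.3;0 0 0 0 0 0 0.3")

```text
time: 22.95
position: [0.4944, 0.0692, 0.1221]
tool_rot: [0.591, 0.807, 0.0, 0.0]
ft_force: [-0.2, -0.3, -0.8]
grip_width: 0.0562
grip_force: 6.0
```

>>> send_rows(deltas="0 0 0.8 0 0 0 0.3;0 0 0.7 0 0 0 0.3;0 0 0 0 0 0 0.3")

```text
time: 23.32
position: [0.4944, 0.0692, 0.1205]
tool_rot: [0.591, 0.807, -0.0, -0.0]
ft_force: [-0.3, -0.2, -1.3]
grip_width: 0.0565
grip_force: 6.0
```

>>> send_rows(deltas="0 0 0.8 0 0 0 0.3;0 0 0 0 0 0 0.3;0 0 0 0 0 0 0.3")

```text
time: 23.7
position: [0.4944, 0.0692, 0.1197]
tool_rot: [0.591, 0.807, -0.0, -0.0]
ft_force: [0.9, -0.5, -0.2]
grip_width: 0.0561
grip_force: 6.0
```

>>> send_rows(deltas="0 0 0.8 0 0 0 0.3;0 0 0 0 0 0 0.3;0 0 0 0 0 0 0.3")

```text
time: 24.08
position: [0.4944, 0.0692, 0.1189]
tool_rot: [0.591, 0.807, -0.0, -0.0]
ft_force: [-0.5, 0.4, -0.9]
grip_width: 0.0564
grip_force: 6.0
```

>>> send_rows(deltas="0 0 0.8 0 0 0 0.3;0 0 0 0 0 0 0.3;0 0 0 0 0 0 0.3")

```text
time: 24.45
position: [0.4945, 0.0692, 0.1184]
tool_rot: [0.591, 0.807, 0.0, 0.0]
ft_force: [0.3, -1.2, 2.6]
grip_width: 0.0565
grip_force: 6.0
```

>>> send_rows(deltas="0 0 0.8 0 0 0 0.3;0 0 0 0 0 0 0.3;0 0 0 0 0 0 0.3")

```text
time: 24.82
position: [0.4943, 0.0691, 0.1178]
tool_rot: [0.591, 0.807, -0.0, -0.0]
ft_force: [-1.3, -0.6, 6.1]
grip_width: 0.0566
grip_force: 6.0
```

>>> send_rows(deltas="0 0 0 0 0 0 0.9;0 0 0 0 0 0 0.9;0 0 0 0 0 0 0.9;0 0 -20 0 0 0 0.9;0 0 -50 0 0 0 0.9;0 0 -50 0 0 8.8 0.75;0 0 -40 0 0 8.8 0.75")

```text
time: 25.7
position: [0.4946, 0.0692, 0.2792]
tool_rot: [0.709, 0.705, 0.0, 0.001]
ft_force: [0.2, 0.6, 0.3]
grip_width: 0.0679
grip_force: 0.0
```

>>> send_rows(deltas="-59 -1.7 0 0 0 0 0.75;-59 -1.7 0 0 0 0 0.75;-59 -1.7 0 0 0 0 0.75;-59 -1.7 0 0 0 0 0.75;-59 -1.7 0 0 0 0 0.75;-59 -1.7 0 0 0 0 0.75;-59 -1.7 0 0 0 0 0.75;0 0 0 0 0 0 0.75")

```text
time: 26.7
position: [0.482, -0.3486, 0.277]
tool_rot: [0.709, 0.705, -0.0, 0.001]
ft_force: [-0.4, 0.4, -0.2]
grip_width: 0.0652
grip_force: 0.0
```

```bash
python3 - <<'E'
from h import *
st(); c=cam('wrist'); w=cloud(c); save(c,'w9'); eggs(c,w)
c=cam('top'); w=cloud(c); eggs(c,w,.03,'top')
E
```

```text
t 26.7 pos [ 0.482  -0.3486  0.277 ] yaw 89.7 q [-0.81  0.5   1.53 -0.    1.11 -0.81] w 0.0652 gf 0.0 F [-0.4  0.4 -0.2]
egg p0.64 [303, 157, 332, 201] c 0.4825 -0.3441 L 0.053 0.039 long-axis yaw -90 ztop 0.047 med [ 0.482 -0.34   0.041]
egg p0.31 [410, 104, 475, 160] c 0.6344 -0.2929 L 0.058 0.056 long-axis yaw 76 ztop 0.048 med [ 0.629 -0.292  0.044]
egg p0.64 [322, 204, 336, 219] c 0.5254 -0.0204 L 0.049 0.032 long-axis yaw -2 ztop 0.082 med [ 0.523 -0.02   0.073]
```

>>> send_rows(deltas="5 0.5 0 0 0 0 0.75;0 0 35 0 0 0 0.75;0 0 35 0 0 0 0.75;0 0 35 0 0 0 0.75;0 0 35 0 0 0 0.75;0 0 30 0 0 0 0.75;0 0 18 0 0 0 0.75;0 0 0 0 0 0 0.75", newtons=6)

```text
time: 27.9
position: [0.4826, -0.3376, 0.0885]
tool_rot: [0.707, 0.707, 0.0, -0.001]
ft_force: [-0.1, -0.1, -1.0]
grip_width: 0.0658
grip_force: 0.0
```

>>> send_rows(deltas="0 0 0 0 0 0 0.3;0 0 0 0 0 0 0.3;0 0 0 0 0 0 0.3;0 0 0 0 0 0 0.3;0 0 0 0 0 0 0.3", newtons=6)

```text
time: 28.52
position: [0.4831, -0.3392, 0.0901]
tool_rot: [0.707, 0.707, -0.0, 0.001]
ft_force: [0.1, 0.6, 5.5]
grip_width: 0.0437
grip_force: 5.9
```

>>> send_rows(deltas="0 0 -20 0 0 0 0.3;0 0 -45 0 0 0 0.3;0 0 -45 0 0 0 0.3;55 9 0 0 0 0 0.3;55 9 0 0 0 0 0.3;55 9 0 0 0 0 0.3;55 9 0 0 0 0 0.3;55 9 0 0 0 0 0.3;55 9 0 0 0 0 0.3;30 9 0 0 0 0 0.3")

```text
time: 29.78
position: [0.5452, 0.024, 0.1989]
tool_rot: [0.706, 0.708, -0.0, -0.001]
ft_force: [0.9, -0.8, -0.8]
grip_width: 0.044
grip_force: 5.9
```

```bash
python3 - <<'E'
from h import *
st(); c=cam('wrist'); w=cloud(c); save(c,'w10'); eggs(c,w,.045)
E
```

```text
t 29.8 pos [0.5452 0.024  0.1989] yaw 90.1 q [-0.16  0.55  1.72  0.    0.87 -0.16] w 0.0440 gf 5.9 F [ 0.9 -0.8 -0.8]
egg p0.73 [280, 210, 353, 302] c 0.5460 0.0231 L 0.053 0.044 long-axis yaw 67 ztop 0.154 med [0.546 0.034 0.147]
egg p0.69 [221, 130, 290, 183] c 0.4954 0.0668 L 0.052 0.042 long-axis yaw 42 ztop 0.078 med [0.498 0.068 0.072]
```

View pics/w10.png

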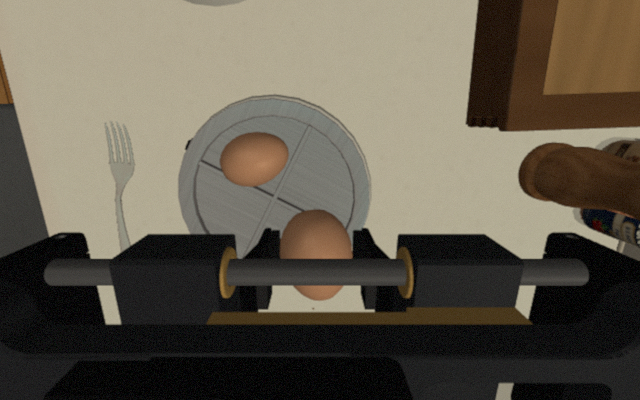

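```bash
python3 - <<'E'
from h import *
c=cam('top'); w=cloud(c)
m=(w[...,2]>.09)&(w[...,0]>.58)&(w[...,0]<.78)&(abs(w[...,1]-.03)<.2); q=w[m]; print(len(q),np.round(q[np.argsort(q[:,0])][:8],3).tolist())
c=cam('wrist'); w=cloud(c); print(w[170,525:640:12].round(3))
E
```

```text
7476 [[0.58, 0.21, 1.026], [0.58, 0.032, 0.457], [0.58, 0.074, 0.47], [0.58, 0.076, 0.47], [0.58, 0.075, 1.044], [0.58, 0.076, 0.651], [0.58, 0.076, 0.62], [0.58, 0.075, 0.872]]
[[0.75  0.049 0.012]
 [0.753 0.051 0.023]
 [0.752 0.053 0.038]
 [0.755 0.055 0.047]
 [0.758 0.056 0.055]
 [0.76  0.057 0.063]
 [0.763 0.059 0.07 ]
 [0.765 0.06  0.077]
 [0.766 0.061 0.085]
 [0.767 0.062 0.092]]
```

Egg 1, at (253,158), is back in its bay. The mill's near side is at x = 0.75, so there's plenty of room. I'll place egg 3 in the 17.6° bay.

>>> send_rows(deltas="22 1 0 0 0 0 0.3;0 0 0 0 0 -8.8 0.3;0 0 20 0 0 -8.7 0.3;0 0 20 0 0 0 0.3;0 0 20 0 0 0 0.3;0 0 10 0 0 0 0.3;0 0 5 0 0 0 0.3;0 0 0 0 0 0 0.3;0 0 0 0 0 0 0.3")

```text
time: 31.1
position: [0.5474, 0.043, 0.125]
tool_rot: [0.592, 0.806, 0.0, 0.001]
ft_force: [-0.6, -1.2, -0.4]
grip_width: 0.0441
grip_force: 5.9
```

>>> send_rows(deltas="0 0 1 0 0 0 0.3;0 0 0.5 0 0 0 0.3;0 0 0 0 0 0 0.3")

```text
time: 31.48
position: [0.5471, 0.0432, 0.123]
tool_rot: [0.591, 0.806, 0.0, 0.0]
ft_force: [-1.1, -0.0, -1.3]
grip_width: 0.044
grip_force: 5.9
```

>>> send_rows(deltas="2 0 0.5 0 0 0 0.3;0 0 0.5 0 0 0 0.3;0 0 0 0 0 0 0.3")

```text
time: 31.85
position: [0.5464, 0.0451, 0.1218]
tool_rot: [0.592, 0.806, -0.0, -0.0]
ft_force: [0.5, -0.9, -1.5]
grip_width: 0.0438
grip_force: 5.9
```

>>> send_rows(deltas="0 0 0.8 0 0 0 0.3;0 0 0 0 0 0 0.3;0 0 0 0 0 0 0.3")

```text
time: 32.22
position: [0.5465, 0.0451, 0.1212]
tool_rot: [0.592, 0.806, 0.0, 0.0]
ft_force: [-0.4, 0.2, 1.4]
grip_width: 0.0441
grip_force: 5.9
```

>>> send_rows(deltas="0 0 0.8 0 0 0 0.3;0 0 0 0 0 0 0.3;0 0 0 0 0 0 0.3")

```text
time: 32.6
position: [0.5466, 0.0451, 0.1209]
tool_rot: [0.592, 0.806, 0.0, 0.0]
ft_force: [-1.2, -0.1, 5.8]
grip_width: 0.044
grip_force: 6.0
```

>>> send_rows(deltas="0 0 0 0 0 0 0.7;0 0 0 0 0 0 0.7;0 0 0 0 0 0 0.7;0 0 -20 0 0 0 0.7;0 0 -50 0 0 0 0.7;0 0 -50 0 0 8.8 0.75;0 0 -40 0 0 8.8 0.75;-42 -20 0 0 0 0 0.75;-42 -20 0 0 0 0 0.75;0 0 0 0 0 0 0.75")

```text
time: 33.85
position: [0.505, -0.0408, 0.2802]
tool_rot: [0.709, 0.705, -0.0, -0.0]
ft_force: [0.5, 0.4, 0.6]
grip_width: 0.0654
grip_force: 0.0
```

```bash
python3 - <<'E'
from h import *
st(); c=cam('wrist'); w=cloud(c); save(c,'w11'); eggs(c,w,.045)
m=(w[...,2]>.068)&(w[...,2]<.078)&(abs(w[...,0]-.455)<.03)&(abs(w[...,1]-.277)<.03); q=w[m]
if len(q): print('knob?',len(q),q.mean(0),q.min(0),q.max(0))
for r in robot.cut_out('wrist','lid'):
    q=w[r['region']]; q=q[~np.isnan(q[:,0])]; print('lid',r['p'],r['box'],np.percentile(q,[2,98],axis=0).round(3).tolist())
E
```

```text
t 33.9 pos [ 0.505  -0.0408  0.2802] yaw 89.6 q [-0.3   0.39  1.74 -0.    1.02 -0.29] w 0.0654 gf 0.0 F [0.5 0.4 0.6]
egg p0.85 [307, 151, 356, 192] c 0.5217 -0.0233 L 0.052 0.041 long-axis yaw -1 ztop 0.078 med [ 0.522 -0.021  0.072]
egg p0.60 [282, 62, 329, 108] c 0.4949 0.0660 L 0.055 0.041 long-axis yaw 32 ztop 0.078 med [0.495 0.065 0.072]
egg p0.56 [335, 86, 375, 139] c 0.5464 0.0399 L 0.053 0.041 long-axis yaw -88 ztop 0.078 med [0.546 0.041 0.072]
```

View pics/w11.png

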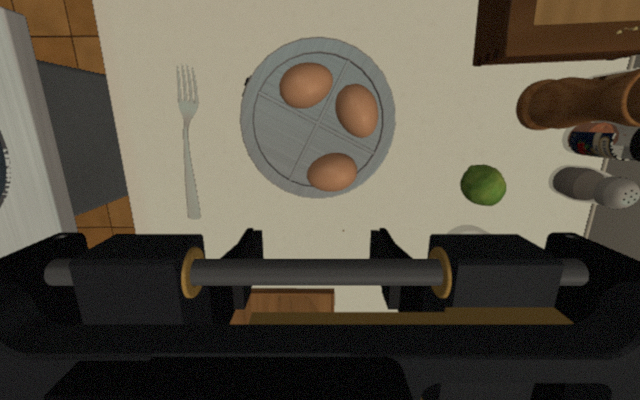

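All three eggs lie in separate bays, at (306,85), (357,110) and (332,172). Now I'll refit the steamer's centre from this view and move on to the lid.

```bash
cat >> h.py <<'E'
def circ(P):
    h=cv2.convexHull(P[:,:2].astype(np.float32))[:,0]
    A=np.c_[2*h,np.ones(len(h))]; s=np.linalg.lstsq(A,(h**2).sum(1),rcond=None)[0]
    return s[:2].round(4),np.sqrt(s[2]+s[0]**2+s[1]**2).round(4)
E
python3 - <<'E'
from h import *
c=cam('wrist'); w=cloud(c); d=np.hypot(w[...,0]-.5075,w[...,1]-.0287)
m=(w[...,2]>.039)&(w[...,2]<.047)&(d<.1); print('steamer',circ(w[m]),m.sum())
E
```

```text
steamer (array([0.5069, 0.0278]), np.float64(0.0854)) 6573
```

>>> send_rows(deltas="50 -10 0 0 0 0 0.75;50 -10 0 0 0 0 0.75;50 -10 0 0 0 0 0.75;50 -10 0 0 0 0 0.75;50 -10 0 0 0 0 0.75;0 0 0 0 0 0 0.75")

```text
time: 34.8
position: [0.4555, 0.2153, 0.2801]
tool_rot: [0.705, 0.709, 0.0, -0.0]
ft_force: [0.0, -1.4, 0.5]
grip_width: 0.0654
grip_force: 0.0
```

```bash
python3 - <<'E'
from h import *
st(); c=cam('wrist'); w=cloud(c); save(c,'w12')
d=np.hypot(w[...,0]-.455,w[...,1]-.277)
m=(w[...,2]>.060)&(w[...,2]<.085)&(d<.035); q=w[m]; print('knob',len(q), circ(q[q[:,2]>.068]) if len(q)>20 else '', q.min(0),q.max(0))
for z0,z1 in [(.040,.055),(.004,.03)]:
    m=(w[...,2]>z0)&(w[...,2]<z1)&(d<.1)&(d>.05); print(z0,circ(w[m]),m.sum())
g=c['image'].astype(int).sum(2); m=(g<150)&(d<.04); q=w[m]; print('dark',len(q),np.nanmedian(q,0)); v,u=np.nonzero(m); print(u.mean(),v.mean(),np.nanpercentile(q,[2,98],axis=0).round(3).tolist())
E
```

```text
t 34.8 pos [0.4555 0.2153 0.2801] yaw 90.3 q [0.22 0.38 1.75 0.   1.01 0.21] w 0.0654 gf 0.0 F [ 0.  -1.4  0.5]
knob 434 (array([0.4551, 0.2786]), np.float64(0.0116)) [0.44366166 0.267129   0.07047299] [0.46600159 0.28983311 0.07598664]
0.04 (array([0.4552, 0.2786]), np.float64(0.0846)) 11966Traceback (most recent call last):
  File "<stdin>", line 6, in <module>
  File "h.py", line 28, in circ
    h=cv2.convexHull(P[:,:2].astype(np.float32))[:,0]
      ~~~~~~~~~~~~~~~~~~~~~~~~~~~~~~~~~~~~~~~~~~^^^^^
TypeError: 'NoneType' object is not subscriptable
```

View pics/w12.png

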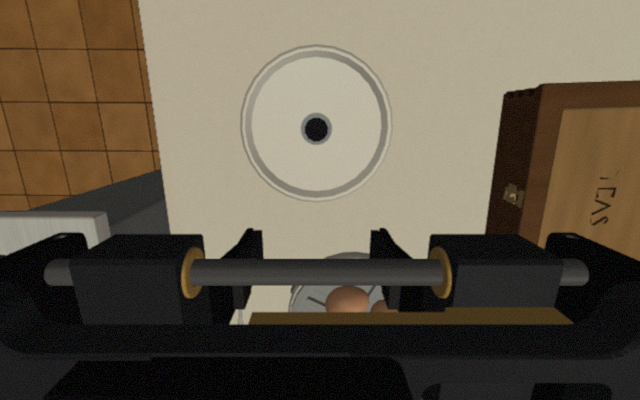

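The lid is at (316,123) with its knob at (316,129), centred on (0.455, 0.2786). I'll go down onto the knob.

>>> send_rows(deltas="31.5 0 0 0 0 0 0.65;31.5 0 0 0 0 0 0.65;0 0 35 0 0 0 0.65;0 0 35 0 0 0 0.65;0 0 35 0 0 0 0.65;0 0 30 0 0 0 0.65;0 0 15 0 0 0 0.65;0 0 5 0 0 0 0.65;0 0 0 0 0 0 0.65")

```text
time: 35.98
position: [0.4575, 0.2742, 0.1257]
tool_rot: [0.708, 0.706, 0.0, 0.0]
ft_force: [-0.4, -0.8, 0.2]
grip_width: 0.057
grip_force: 0.0
```

>>> send_rows(deltas="0 0 0 0 0 0 0;0 0 0 0 0 0 0;0 0 0 0 0 0 0;0 0 0 0 0 0 0;0 0 0 0 0 0 0;0 0 0 0 0 0 0", newtons=25)

```text
time: 36.72
position: [0.4568, 0.2743, 0.1254]
tool_rot: [0.708, 0.706, -0.0, -0.0]
ft_force: [-0.6, 0.0, 3.0]
grip_width: 0.0232
grip_force: 25.0
```

>>> send_rows(deltas="0 0 -20 0 0 0 0;0 0 -40 0 0 0 0;0 0 -45 0 0 0 0;-41.8 8.4 0 0 0 0 0;-41.8 8.4 0 0 0 0 0;-41.8 8.4 0 0 0 0 0;-41.8 8.4 0 0 0 0 0;-41.8 8.4 0 0 0 0 0;-41.8 8.4 0 0 0 0 0;0 0 0 0 0 0 0")

```text
time: 37.98
position: [0.5078, 0.0206, 0.23]
tool_rot: [0.709, 0.705, 0.0, 0.001]
ft_force: [-0.5, 1.0, -1.1]
grip_width: 0.0232
grip_force: 25.0
```

```bash
python3 - <<'E'
from h import *
st(); c=cam('wrist'); w=cloud(c); save(c,'w13')
o=robot.get_obs()['position']; d=np.hypot(w[...,0]-o[0],w[...,1]-o[1]-.005)
m=(w[...,2]>o[2]-.09)&(w[...,2]<o[2]-.06)&(d<.1)&(d>.03); print('lid',circ(w[m]),m.sum(),np.percentile(w[m][:,2],[5,50,95]).round(4))
m=(w[...,2]>.036)&(w[...,2]<.047)&(d<.1); print(m.sum())
E
```

```text
t 38.0 pos [0.5078 0.0206 0.23  ] yaw 89.6 q [-0.18  0.46  1.79 -0.    0.89 -0.17] w 0.0232 gf 25.0 F [-0.5  1.  -1.1]
lid (array([0.5093, 0.0344]), np.float64(0.0785)) 27976 [0.152  0.1538 0.1549]
0
```

View pics/w13.png

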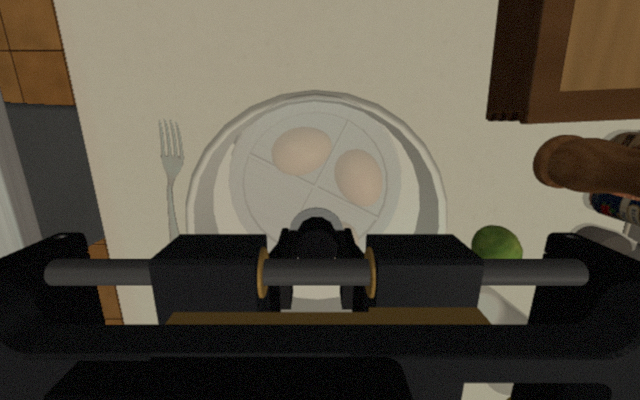

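```bash
python3 - <<'E'
from h import *
from scipy.optimize import least_squares
st(); c=cam('wrist'); w=cloud(c); o=robot.get_obs()['position']
d=np.hypot(w[...,0]-o[0],w[...,1]-o[1]-.005)
m=(w[...,2]>o[2]-.09)&(w[...,2]<o[2]-.065)&(d<.1)&(d>.03)
P=w[m]; h=cv2.convexHull(P[:,:2].astype(np.float32))[:,0]; 
for ym in (.04,.06,.075):
    k=h[h[:,1]>ym]; s=least_squares(lambda p:np.hypot(k[:,0]-p[0],k[:,1]-p[1])-p[2],[.507,.025,.085],loss='soft_l1',f_scale=.001).x
    s2=least_squares(lambda p:np.hypot(k[:,0]-p[0],k[:,1]-p[1])-.0846,[.507,.025],loss='soft_l1',f_scale=.001).x
    print(ym,len(k),s.round(4),s2.round(4))
E
```

```text
t 38.0 pos [0.5069 0.0222 0.2299] yaw 89.7 q [-0.18  0.46  1.79  0.    0.89 -0.17] w 0.0233 gf 25.0 F [-0.1  0.5 -1.3]
0.04 34 [0.5074 0.0265 0.0849] [0.5075 0.0268]
0.06 30 [0.5074 0.0265 0.0849] [0.5074 0.0268]
0.075 26 [0.5075 0.0265 0.0849] [0.5075 0.0268]
```

The lid's centre is 4.4 mm ahead of the tool, as I'd predicted, and only about 1.5 mm off the steamer's centre. Lowering it.

>>> send_rows(deltas="1.4 -0.4 0 0 0 0 0;0 0 12 0 0 0 0;0 0 12 0 0 0 0;0 0 12 0 0 0 0;0 0 12 0 0 0 0;0 0 6 0 0 0 0;0 0 0 0 0 0 0;0 0 0 0 0 0 0")

```text
time: 39.08
position: [0.5067, 0.0247, 0.1765]
tool_rot: [0.708, 0.706, 0.0, 0.0]
ft_force: [1.0, 0.4, -1.4]
grip_width: 0.023
grip_force: 25.0
```

>>> send_rows(deltas="0 0 2 0 0 0 0;0 0 2 0 0 0 0;0 0 1 0 0 0 0;0 0 0 0 0 0 0;0 0 0 0 0 0 0")

```text
time: 39.7
position: [0.5064, 0.0248, 0.1713]
tool_rot: [0.708, 0.706, 0.0, 0.0]
ft_force: [-0.4, 0.9, -0.5]
grip_width: 0.023
grip_force: 25.0
```

>>> send_rows(deltas="-0.8 0.4 1 0 0 0 0;0 0 1 0 0 0 0;0 0 0 0 0 0 0")

```text
time: 40.08
position: [0.5067, 0.0239, 0.1692]
tool_rot: [0.708, 0.706, -0.0, -0.0]
ft_force: [-0.2, 0.3, -1.7]
grip_width: 0.0232
grip_force: 25.0
```

>>> send_rows(deltas="0 0 1 0 0 0 0;0 0 0 0 0 0 0;0 0 0 0 0 0 0")

```text
time: 40.45
position: [0.5069, 0.024, 0.1684]
tool_rot: [0.708, 0.706, 0.0, 0.0]
ft_force: [-1.0, 0.3, 1.6]
grip_width: 0.0229
grip_force: 25.0
```

>>> send_rows(deltas="0 0 0.8 0 0 0 0;0 0 0 0 0 0 0;0 0 0 0 0 0 0")

```text
time: 40.83
position: [0.5069, 0.024, 0.1683]
tool_rot: [0.708, 0.706, 0.0, 0.0]
ft_force: [-0.6, -0.1, 6.8]
grip_width: 0.0237
grip_force: 25.0
```

Contact came exactly at the predicted height. Releasing and checking.

>>> send_rows(deltas="0 0 0 0 0 0 0.6;0 0 0 0 0 0 0.6;0 0 0 0 0 0 0.6;0 0 0 0 0 0 0.6;0 0 -20 0 0 0 0.6;0 0 -50 0 0 0 0.6;0 0 -50 0 0 0 0.6;-40 0 0 0 0 0 0.6;-40 0 0 0 0 0 0.6;0 0 0 0 0 0 0.6")

```text
time: 42.08
position: [0.5069, -0.0582, 0.2876]
tool_rot: [0.709, 0.705, 0.0, 0.001]
ft_force: [0.9, 0.6, 0.2]
grip_width: 0.0522
grip_force: 0.0
```

```bash
python3 - <<'E'
from h import *
st(); c=cam('wrist'); w=cloud(c); save(c,'w14')
d=np.hypot(w[...,0]-.507,w[...,1]-.028)
m=(w[...,2]>.085)&(w[...,2]<.098)&(d<.1)&(d>.03); print('lid',circ(w[m]),m.sum(),np.percentile(w[m][:,2],[2,50,98]).round(4))
z=w[...,2]; k=m&(z>.08); A=np.c_[w[k][:,:2]-[.507,.028],np.ones(k.sum())]; print('plane',np.linalg.lstsq(A,z[k],rcond=None)[0].round(4))
m=(w[...,2]>.1)&(w[...,2]<.125)&(d<.03); print('knob',circ(w[m]),m.sum())
E
```

```text
t 42.1 pos [ 0.5069 -0.0582  0.2876] yaw 89.7 q [-0.33  0.38  1.72 -0.    1.04 -0.33] w 0.0522 gf 0.0 F [0.9 0.6 0.2]
lid (array([0.5071, 0.0282]), np.float64(0.0842)) 21797 [0.0886 0.0924 0.0939]
plane [-0.0012 -0.0001  0.0922]
knob (array([0.5072, 0.0281]), np.float64(0.0115)) 595
```

View pics/w14.png

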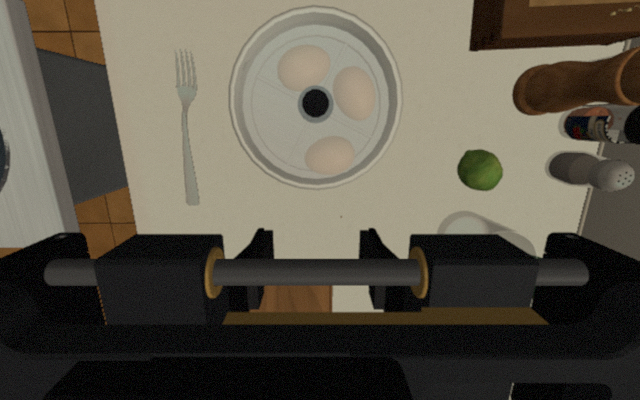

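The lid sits level and centred, with its knob at (316,103) and the eggs visible beneath. On to the timer.

>>> send_rows(deltas="-50 21 0 0 0 0 0.75;-50 21 0 0 0 0 0.75;-50 21 0 0 0 0 0.75;-50 21 0 0 0 0 0.75;-50 21 0 0 0 0 0.75;-50 21 0 0 0 0 0.75;0 0 0 0 0 0 0.75")

```text
time: 43.0
position: [0.6328, -0.3589, 0.2859]
tool_rot: [0.709, 0.705, -0.0, 0.0]
ft_force: [0.7, 1.4, -0.2]
grip_width: 0.065
grip_force: 0.0
```

```bash
python3 - <<'E'
from h import *
st(); c=cam('wrist'); w=cloud(c); save(c,'w15')
d=np.hypot(w[...,0]-.632,w[...,1]+.288)
m=(w[...,2]>.044)&(w[...,2]<.056)&(d<.05); print('dial',circ(w[m]),m.sum(),np.median(w[m],0))
m=(w[...,2]>.020)&(w[...,2]<.032)&(d<.06); print('base',circ(w[m]),m.sum())
m=(w[...,2]>.08)&(w[...,2]<.2)&(d<.15); print('tall near',m.sum(),w[m].min(0) if m.any() else '',w[m].max(0) if m.any() else '')
E
```

```text
t 43.0 pos [ 0.6328 -0.3589  0.2859] yaw 89.7 q [-0.67  0.68  1.15 -0.    1.31 -0.66] w 0.0650 gf 0.0 F [ 0.7  1.4 -0.2]
dial (array([ 0.6362, -0.293 ]), np.float64(0.0193)) 947 [ 0.63614833 -0.29303658  0.04661341]
base (array([ 0.636 , -0.2931]), np.float64(0.0307)) 1119
tall near 0
```

View pics/w15.png

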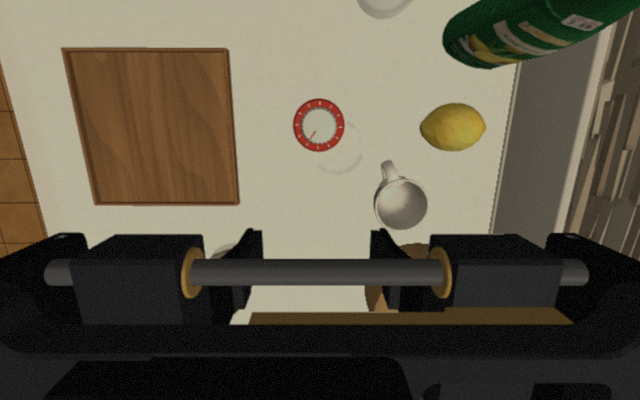

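The timer is at (318,125), i.e. (0.636, -0.293), with its pointer towards the lower left. Nothing tall stands close by. I'll turn the wrist back before the first stroke.

>>> send_rows(deltas="33 1.6 0 0 0 0 0.75;33 1.7 0 0 0 0 0.75;0 0 0 0 0 10 0.75;0 0 0 0 0 10 0.75;0 0 0 0 0 10 0.75;0 0 0 0 0 10 0.75;0 0 0 0 0 10 0.75;0 0 0 0 0 10 0.75;0 0 0 0 0 10 0.75;0 0 0 0 0 10 0.75")

```text
time: 44.3
position: [0.6348, -0.2872, 0.2873]
tool_rot: [0.996, 0.084, -0.001, -0.001]
ft_force: [-0.1, 0.1, 0.8]
grip_width: 0.065
grip_force: 0.0
```

>>> send_rows(deltas="0 0 15 0 0 10 0.75;0 0 15 0 0 10 0.75;0 0 15 0 0 10 0.75;0 0 15 0 0 10 0.75;0 0 15 0 0 10 0.75;0 0 15 0 0 10 0.75;0 0 15 0 0 10 0.75;0 0 15 0 0 10 0.75;0 0 0 0 0 0 0.75")

```text
time: 45.42
position: [0.6341, -0.2872, 0.166]
tool_rot: [0.82, -0.573, -0.003, -0.0]
ft_force: [0.1, 0.3, -0.5]
grip_width: 0.0655
grip_force: 0.0
```

```bash
cat >> h.py <<'E'
def off(x,y):
    o=robot.get_obs(); M=R.from_quat(o['tool_rot']).as_matrix(); print('tool-frame offset mm',(M.T@(np.array([x,y,o['position'][2]])-o['position'])*1000).round(1))
E
python3 - <<'E'
from h import *
c=cam('wrist'); st(); off(.6361,-.2931)
w=cloud(c); d=np.hypot(w[...,0]-.636,w[...,1]+.293); m=(w[...,2]>.044)&(w[...,2]<.056)&(d<.05); print('dial',circ(w[m]),m.sum())
m=(w[...,2]>.020)&(w[...,2]<.032)&(d<.06); print('base',circ(w[m]),m.sum())
E
```

```text
t 45.5 pos [ 0.6348 -0.288   0.1671] yaw -69.9 q [-0.59  0.77  1.33  0.    1.05  2.2 ] w 0.0651 gf 0.0 F [0.3 0.2 0.1]
tool-frame offset mm [ 5.2  0.6 -0. ]
dial (array([ 0.6372, -0.2928]), np.float64(0.0194)) 1805
base (array([ 0.6371, -0.2924]), np.float64(0.0309)) 1856
```

>>> send_rows(deltas="5 0 20 0 0 0 0.75;0 0 20 0 0 0 0.75;0 0 17 0 0 0 0.75;0 0 10 0 0 0 0.75;0 0 0 0 0 0 0.75;0 0 0 0 0 0 0.2;0 0 0 0 0 0 0.2;0 0 0 0 0 0 0.2;0 0 0 0 0 0 0.2;0 0 0 0 0 0 0.2", newtons=15)

```text
time: 46.72
position: [0.6371, -0.2953, 0.101]
tool_rot: [0.818, -0.575, 0.0, 0.0]
ft_force: [-0.3, -0.1, 3.1]
grip_width: 0.0409
grip_force: 15.0
```

```bash
python3 - <<'E'
from h import *
st(); off(.6366,-.2928); print(robot.get_obs()['moment'])
E
```

```text
t 46.7 pos [ 0.6371 -0.2953  0.101 ] yaw -70.1 q [-0.59  0.86  1.35 -0.    0.94  2.2 ] w 0.0409 gf 15.0 F [-0.3 -0.1  3.1]
tool-frame offset mm [-2.5 -0.4 -0. ]
[ 0.07868261  0.17567741 -0.03178622]
```

>>> send_rows(deltas="-2 0 0 0 0 0 0.2;0 0 0 0 0 -10 0.2;0 0 0 0 0 -10 0.2;0 0 0 0 0 -10 0.2;0 0 0 0 0 -10 0.2;0 0 0 0 0 -10 0.2;0 0 0 0 0 -10 0.2;0 0 0 0 0 0 0.2")

```text
time: 47.72
position: [0.6389, -0.2928, 0.1011]
tool_rot: [0.996, -0.088, 0.003, 0.0]
ft_force: [5.5, 0.9, 0.1]
grip_width: 0.0405
grip_force: 14.9
```

```bash
python3 - <<'E'
from h import *
st(); off(.6366,-.2928); print(robot.get_obs()['moment'])
c=cam('wrist');save(c,'w16',(200,180,440,320),3)
E
```

```text
t 47.7 pos [ 0.6389 -0.2928  0.1011] yaw -10.1 q [-0.59  0.85  1.35  0.    0.93  1.16] w 0.0405 gf 14.9 F [5.5 0.9 0.1]
tool-frame offset mm [-2.3  0.4 -0. ]
[ 0.25961431 -0.87071933 -0.01364581]
```

View pics/w16.png

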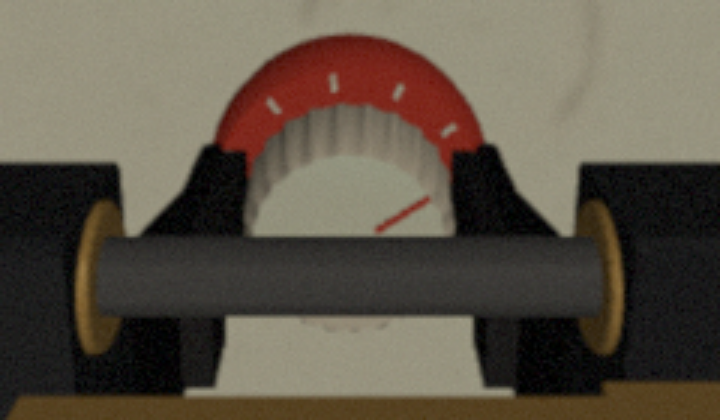

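The pointer, at (403,215) in the crop, has followed the gripper by about 60°, so the dial turns without slip. Continuing the stroke.

>>> send_rows(deltas="0 0 0 0 0 -10 0.2;0 0 0 0 0 -10 0.2;0 0 0 0 0 -10 0.2;0 0 0 0 0 -10 0.2;0 0 0 0 0 -10 0.2;0 0 0 0 0 -10 0.2;0 0 0 0 0 -10 0.2;0 0 0 0 0 -10 0.2;0 0 0 0 0 -10 0.2;0 0 0 0 0 0 0.2")

```text
time: 49.02
position: [0.6367, -0.2893, 0.101]
tool_rot: [0.767, 0.642, 0.002, -0.003]
ft_force: [0.0, 7.7, 6.4]
grip_width: 0.0404
grip_force: 15.3
```

```bash
python3 - <<'E'
from h import *
st(); off(.6366,-.2928); print(robot.get_obs()['moment'])
E
```

```text
t 49.0 pos [ 0.6367 -0.2893  0.101 ] yaw 79.9 q [-0.59  0.85  1.35  0.01  0.94 -0.41] w 0.0404 gf 15.3 F [0.  7.7 6.4]
tool-frame offset mm [-3.4  0.5 -0. ]
[ 1.35308851 -0.34968678  0.00916621]
```

>>> send_rows(deltas="0 0 0 0 0 0 0.75;0 0 0 0 0 0 0.75;0 0 0 0 0 0 0.75;-3.4 0.5 0 0 0 0 0.75;0 0 0 0 0 10 0.75;0 0 0 0 0 10 0.75;0 0 0 0 0 10 0.75;0 0 0 0 0 10 0.75;0 0 0 0 0 10 0.75;0 0 0 0 0 10 0.75")

```text
time: 50.28
position: [0.6361, -0.2972, 0.1003]
tool_rot: [0.986, 0.169, -0.0, 0.0]
ft_force: [-0.0, -0.7, -0.9]
grip_width: 0.0654
grip_force: 0.0
```

>>> send_rows(deltas="0 0 0 0 0 10 0.75;0 0 0 0 0 10 0.75;0 0 0 0 0 10 0.75;0 0 0 0 0 10 0.75;0 0 0 0 0 10 0.75;0 0 0 0 0 10 0.75;0 0 0 0 0 10 0.75;0 0 0 0 0 10 0.75;0 0 0 0 0 10 0.75;0 0 0 0 0 0 0.75")

```text
time: 51.52
position: [0.6361, -0.2971, 0.1003]
tool_rot: [0.819, -0.574, -0.0, 0.0]
ft_force: [-0.2, -0.2, 0.8]
grip_width: 0.0652
grip_force: 0.0
```

```bash
python3 - <<'E'
from h import *
c=cam('wrist'); st(); off(.6366,-.2928); print(robot.get_obs()['moment'])
E
```

```text
t 51.6 pos [ 0.6361 -0.297   0.1003] yaw -70.0 q [-0.6   0.86  1.35 -0.    0.94  2.2 ] w 0.0653 gf 0.0 F [ 0.9 -0.1 -0.4]
tool-frame offset mm [-3.8 -1.9 -0. ]
[ 0.12983087  0.00309399 -0.00268495]
```

>>> send_rows(deltas="-3.8 -1.5 0 0 0 0 0.75;0 0 0 0 0 0 0.75;0 0 0 0 0 0 0.2;0 0 0 0 0 0 0.2;0 0 0 0 0 0 0.2;0 0 0 0 0 0 0.2;0 0 0 0 0 0 0.2", newtons=15)

```text
time: 52.45
position: [0.6362, -0.2927, 0.1004]
tool_rot: [0.819, -0.575, -0.0, 0.0]
ft_force: [-1.0, 0.4, -0.3]
grip_width: 0.0415
grip_force: 14.8
```

>>> send_rows(deltas="0 0 0 0 0 -10 0.2;0 0 0 0 0 -10 0.2;0 0 0 0 0 -10 0.2;0 0 0 0 0 -10 0.2;0 0 0 0 0 -10 0.2;0 0 0 0 0 -10 0.2;0 0 0 0 0 -10 0.2;0 0 0 0 0 -10 0.2;0 0 0 0 0 -10 0.2;0 0 0 0 0 0 0.2")

```text
time: 53.7
position: [0.6366, -0.2921, 0.1004]
tool_rot: [0.985, 0.171, 0.0, -0.0]
ft_force: [0.2, 1.5, -0.3]
grip_width: 0.0407
grip_force: 14.7
```

```bash
python3 - <<'E'
from h import *
st(); off(.6366,-.2928); print(robot.get_obs()['moment'])
E
```

```text
t 53.7 pos [ 0.6366 -0.2921  0.1004] yaw 19.7 q [-0.59  0.85  1.35  0.    0.94  0.64] w 0.0407 gf 14.7 F [ 0.2  1.5 -0.3]
tool-frame offset mm [-0.3  0.7 -0. ]
[ 0.19792628 -0.23098469  0.01719175]
```

>>> send_rows(deltas="0 0 0 0 0 -10 0.2;0 0 0 0 0 -10 0.2;0 0 0 0 0 -10 0.2;0 0 0 0 0 -8 0.2;0 0 0 0 0 0 0.2")

```text
time: 54.32
position: [0.6365, -0.2918, 0.1004]
tool_rot: [0.876, 0.482, 0.0, -0.001]
ft_force: [0.3, 2.2, 0.5]
grip_width: 0.0412
grip_force: 14.8
```

```bash
python3 - <<'E'
from h import *
st(); print(robot.get_obs()['moment'],robot.get_obs()['joint_torque'].round(2) if hasattr(robot.get_obs()['joint_torque'],'round') else robot.get_obs()['joint_torque'])
E
```

```text
t 54.3 pos [ 0.6365 -0.2918  0.1004] yaw 57.6 q [-0.59  0.85  1.35  0.    0.94 -0.03] w 0.0412 gf 14.8 F [0.3 2.2 0.5]
[ 0.41180973 -0.17675739 -0.05667045] [ -1.92 -53.16 -14.16  -0.56  -0.17  -0.2 ]
```

>>> send_rows(deltas="0 0 0 0 0 -6 0.2;0 0 0 0 0 -6 0.2;0 0 0 0 0 0 0.2")

```text
time: 54.7
position: [0.6364, -0.2917, 0.1004]
tool_rot: [0.821, 0.571, 0.0, -0.001]
ft_force: [0.7, 2.8, 0.8]
grip_width: 0.0407
grip_force: 14.8
```

```bash
python3 - <<'E'
from h import *
st(); print(robot.get_obs()['moment'],robot.get_obs()['joint_torque'])
c=cam('wrist');save(c,'w17',(200,180,440,320),3)
E
```

```text
t 54.7 pos [ 0.6364 -0.2917  0.1004] yaw 69.6 q [-0.59  0.85  1.35  0.    0.94 -0.23] w 0.0407 gf 14.8 F [0.7 2.8 0.8]
[ 0.57520996 -0.19499728  0.05575593] [ -2.50228822 -53.03534031 -14.35820282  -0.75882526  -0.29929332
  -0.13651907]
```

>>> send_rows(deltas="0 0 0 0 0 -6 0.2;0 0 0 0 0 -6 0.2;0 0 0 0 0 0 0.2")

```text
time: 55.12
position: [0.6363, -0.2917, 0.1004]
tool_rot: [0.757, 0.654, 0.0, -0.001]
ft_force: [1.0, 4.4, 0.2]
grip_width: 0.0408
grip_force: 14.8
```

```bash
cat > m.py <<'E'
from h import *
st(); o=robot.get_obs(); print(o['moment'],o['joint_torque'][5])
E
python3 m.py
```

```text
t 55.1 pos [ 0.6363 -0.2917  0.1004] yaw 81.7 q [-0.59  0.85  1.35  0.    0.94 -0.44] w 0.0408 gf 14.8 F [1.  4.4 0.2]
[ 0.8900013  -0.2291933   0.02354829] -0.1403615763410926
```

>>> send_rows(deltas="0 0 0 0 0 -6 0.2;0 0 0 0 0 -6 0.2;0 0 0 0 0 0 0.2")

```text
time: 55.5
position: [0.6363, -0.2934, 0.1008]
tool_rot: [0.684, 0.729, -0.0, 0.0]
ft_force: [-1.2, 0.8, 1.1]
grip_width: 0.0409
grip_force: 15.0
```

```bash
python3 m.py
```

```text
t 55.5 pos [ 0.6363 -0.2934  0.1008] yaw 93.6 q [-0.59  0.85  1.35 -0.    0.94 -0.65] w 0.0409 gf 15.0 F [-1.2  0.8  1.1]
[ 0.01559844  0.10767784 -0.126009  ] -0.2827999647706747
```

>>> send_rows(deltas="0 0 0 0 0 -6 0.2;0 0 0 0 0 -6 0.2;0 0 0 0 0 0 0.2")

```text
time: 55.88
position: [0.6364, -0.2935, 0.1009]
tool_rot: [0.604, 0.797, -0.001, 0.001]
ft_force: [-0.9, -0.5, 2.2]
grip_width: 0.0404
grip_force: 15.1
```

```bash
python3 m.py; python3 -c "
from h import *
c=cam('wrist');save(c,'w17',(200,180,440,320),3)"
```

```text
t 55.9 pos [ 0.6364 -0.2935  0.1009] yaw 105.6 q [-0.59  0.85  1.35 -0.    0.94 -0.86] w 0.0404 gf 15.1 F [-0.9 -0.5  2.2]
[-0.06083041  0.03854974 -0.16710081] -0.2782430872321129
```

View pics/w17.png

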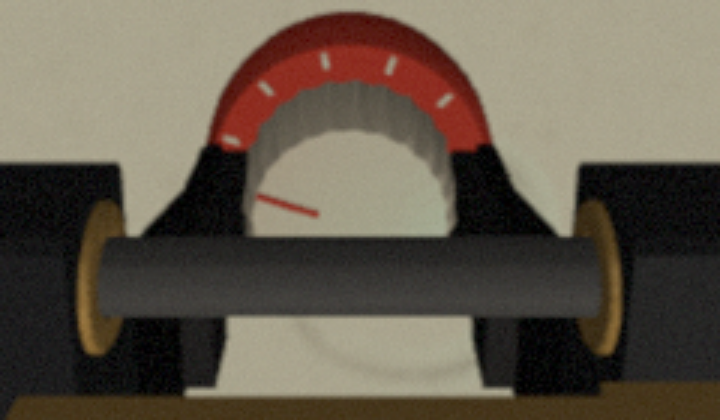

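The torque jumped at about 82–90° of yaw, and the pointer at (288,205) now lags the gripper. That suggests the stop. I'll check with a fresh, firmer grip.

>>> send_rows(deltas="0 0 0 0 0 0 0.7;0 0 0 0 0 0 0.7;0 0 0 0 0 10 0.7;0 0 0 0 0 10 0.7;0 0 0 0 0 10 0.7;0 0 0 0 0 0 0.2;0 0 0 0 0 0 0.2;0 0 0 0 0 0 0.2;0 0 0 0 0 0 0.2;0 0 0 0 0 0 0.2", newtons=30)

```text
time: 57.18
position: [0.6362, -0.2924, 0.1003]
tool_rot: [0.789, 0.615, -0.0, -0.0]
ft_force: [-0.0, -0.3, -0.8]
grip_width: 0.0406
grip_force: 29.6
```

```bash
python3 m.py
```

```text
t 57.2 pos [ 0.6362 -0.2924  0.1003] yaw 75.9 q [-0.59  0.85  1.35 -0.    0.94 -0.34] w 0.0406 gf 29.6 F [-0.  -0.3 -0.8]
[ 0.04929162 -0.05722948  0.01919919] 0.012987782538402826
```

>>> send_rows(deltas="0 0 0 0 0 -4 0.2;0 0 0 0 0 -4 0.2;0 0 0 0 0 0 0.2")

```text
time: 57.55
position: [0.6363, -0.2921, 0.1007]
tool_rot: [0.745, 0.667, 0.0, -0.0]
ft_force: [-1.5, 2.3, 0.7]
grip_width: 0.0405
grip_force: 29.6
```

```bash
python3 m.py
```

```text
t 57.5 pos [ 0.6363 -0.2921  0.1007] yaw 83.7 q [-0.59  0.85  1.35  0.    0.94 -0.48] w 0.0405 gf 29.6 F [-1.5  2.3  0.7]
[ 0.35042146 -0.0018426  -0.54960286] -0.6110475026071072
```

>>> send_rows(deltas="0 0 0 0 0 -4 0.2;0 0 0 0 0 -4 0.2;0 0 0 0 0 0 0.2")

```text
time: 57.92
position: [0.6363, -0.2925, 0.101]
tool_rot: [0.696, 0.718, 0.0, -0.0]
ft_force: [-1.7, 1.1, 4.0]
grip_width: 0.0401
grip_force: 30.0
```

```bash
python3 m.py
```

```text
t 57.9 pos [ 0.6363 -0.2925  0.101 ] yaw 91.7 q [-0.59  0.85  1.35  0.    0.94 -0.62] w 0.0401 gf 30.0 F [-1.7  1.1  4. ]
[ 0.22046517  0.18423517 -0.48866964] -0.5272983200848103
```

>>> send_rows(deltas="0 0 0 0 0 -6 0.2;0 0 0 0 0 -6 0.2;0 0 0 0 0 0 0.2")

```text
time: 58.3
position: [0.6364, -0.2934, 0.1012]
tool_rot: [0.617, 0.787, -0.001, 0.001]
ft_force: [-1.6, -0.2, 4.7]
grip_width: 0.0402
grip_force: 30.1
```

```bash
python3 m.py
```

```text
t 58.3 pos [ 0.6364 -0.2934  0.1012] yaw 103.7 q [-0.59  0.85  1.35 -0.    0.94 -0.83] w 0.0402 gf 30.1 F [-1.6 -0.2  4.7]
[-0.21482632  0.4215454  -0.35156948] -0.4719957523047924
```

The torque reached 0.55 N·m, far above the spring's 0.09, so the dial is at its stop. I'll let go, lift and check the whole scene.

>>> send_rows(deltas="0 0 0 0 0 0 0.8;0 0 0 0 0 0 0.8;0 0 0 0 0 0 0.8;0 0 -20 0 0 0 0.8;0 0 -50 0 0 0 0.8;0 0 -50 0 0 0 0.8;0 0 -50 0 0 0 0.8;-40 0 0 0 0 0 0.8;-40 0 0 0 0 0 0.8;0 0 0 0 0 0 0.8")

```text
time: 59.55
position: [0.6557, -0.3734, 0.272]
tool_rot: [0.618, 0.786, -0.0, 0.002]
ft_force: [0.5, -0.1, -0.7]
grip_width: 0.0696
grip_force: 0.0
```

```bash
python3 - <<'E'
from h import *
st(); a=cam('wrist')['image'][60:200,200:440]; b=cam('top'); w=cloud(b); b=b['image'][140:280,180:500]
d=np.hypot(w[...,0]-.507,w[...,1]-.028); m=(w[...,2]>.085)&(w[...,2]<.1)&(d<.1); print('lid',circ(w[m]),np.median(w[m][:,2]))
im=np.vstack([cv2.resize(x,(640,280),interpolation=2) if x is b else cv2.resize(x,(480,280)) if 0 else cv2.copyMakeBorder(cv2.resize(x,(480,280)),0,0,0,160,0) for x in (a,)]+[cv2.resize(b,(640,280))])
cv2.imwrite('pics/fin.png',im[...,::-1])
E
```

```text
t 59.5 pos [ 0.6557 -0.3734  0.272 ] yaw 103.7 q [-0.67  0.73  1.08 -0.    1.33 -0.9 ] w 0.0696 gf 0.0 F [ 0.5 -0.1 -0.7]
lid (array([0.5108, 0.035 ]), np.float64(0.0817)) 0.09353787833065624
```

View pics/fin.png

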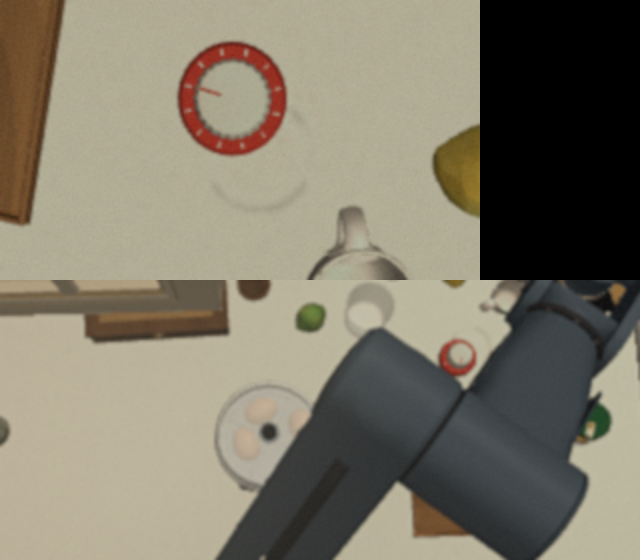

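The pointer at (209,91) is still at the stop, the lid is on with the eggs under it, and the robot touches nothing. Handing in.

```bash
python3 -c "
from rig import robot
print(robot.hand_in())"
```

```text
the job is handed in; nothing more can be done
None
```

The job is handed in, at about 60 s: all three eggs are in separate steamer bays (one was knocked onto the ribs along the way and put back), the lid is on level and centred, and the timer is wound to its stop; no verdict was returned.

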